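# Dial open the padlock of the stock well and hold it up

### The job

Unlock the chilled stock well: press its lid down until it sits fully home on its seal, so that the hasp is slack, then turn the padlock's dial clockwise, click by click, until its white line meets the red mark. Pull the lock open, work it off the staple and finish holding the open lock up in the gripper, dial upward, at least 10 cm above the ledge; do not put it down or let go. Leave the lid shut and the jars and bottles where they stand.

Things in the scene. Friction and masses are not known exactly. Their poses are not given: they have to be found in the camera images.
- lid_press (a point): Place to press: top of the steel lid, on its centre line, 60 mm behind its front edge (robot's side), 170 mm before its hinge. Lid 230 mm deep, 340 wide, 10 thick, hinged along its far edge on the box-shaped stainless stock well (455 mm deep, 360 wide), which has a flat ledge 195 mm deep before the lid. Axes: x away from the robot, z up; yaw up to 0.28 rad.
- lid_edge (a point): Middle of the lid's front edge, on its top face. Fully home on the seal it is level with staple (12 mm above the ledge); at the start the lid stands proud, this edge 4 to 7 mm too high. Stiff friction hinge at the far edge: the lid stays where it is left, and goes down under about 10 N at the place to press.
- staple (a point): Brass staple: upright hoop of 4 mm rod on the ledge (ledge 130 mm above the table), through the slot of the hasp strap that is hinged to the lid. The point is in the middle of its opening, 12 mm above the ledge. Opening 12 mm wide (along y), 21 mm high, seen through along x; hoop 20 mm wide outside, top 25 mm above the ledge. Axes: x away from the robot, z up.
- case (a point): Loose dial padlock (about 300 g) lying on the ledge, dial up. The point is on the axis of its round blue case, 14 mm above its underside. Case 50 mm across, 24 mm high (lowest 4 mm drawn in to 34 mm across); its +y and -y sides are free to grip. Axes: x towards the shackle (away from the robot, nearly along the staple's x), z up.
- padlock: The whole padlock; origin at the middle of the case's underside, axes as case. Shackle: steel U of 8 mm bar, level, 13 mm above the underside, legs along x at y = +14 and -14 mm. The leg at y = -14 mm is the short one that leaves the case when open; it passes through the staple, which stands 46 mm ahead (+x) of the case's centre at the start.
- knob (a point): Grip of the padlock's dial: black ribbed knob, 21 mm across and 15 mm high, standing on a black disc 39 mm across and 3 mm thick on top of the case. The point is on the dial's axis, 7.5 mm below the knob's top and 7.5 mm above the disc (35 mm above the ledge). A white line runs over the knob's top and the disc; white ticks mark the 15 clicks.
- dial (a joint): Dial angle in rad, growing clockwise seen from above. 0 = white line at the red mark on the case's rim beside the shackle (+x side): only there can the shackle be drawn. Clicks every 0.419 rad (24 degrees), about 0.03 N m to turn past one; let go, it settles into the nearest click. At the start it stands two or three clicks short (-0.84 or -1.26).
- crown (a point): Middle of the shackle's bend, 59 mm ahead (+x) of the case's centre when shut, 85 mm fully open. Then the short leg's end is 39 mm ahead of the case's centre, 14 to 18 mm clear of the case, but the leg still runs through the staple: move the case forward until its centre is 32 mm behind the staple and 14 mm to its +y side; the staple is then in the gap and the lock lifts straight off.
- shackle (a joint): How far the shackle is drawn out, in m: 0 = shut, 0.026 = fully open; stays where it is left. With the dial on the mark, pull the case straight back along its -x: after about 4 mm of play the staple catches the shackle's bend and draws it out under 6 to 8 N; it is fully open some 30 mm back from the start. Off the mark it is locked.
- ledge_jar: white balm jar with a green band standing on the left of the well's ledge, 54 mm across, 44 mm high; origin at the middle of its underside; to be left alone
- ledge_dropper: black dropper bottle with a white bulb standing on the right of the well's ledge, 34 mm across, 100 mm high; origin at the middle of its underside; to be left alone
- jar_a: white balm jar with a green band on the table to the left of the well, 54 mm across, 44 mm high; origin at the middle of its underside; to be left alone
- amber_jar: amber jar with a black cap on the table to the left of the well, 58 mm across, 90 mm high; origin at the middle of its underside; to be left alone
- jar_b: white balm jar with a green band on the table to the right of the well, 54 mm across, 44 mm high; origin at the middle of its underside; to be left alone
- oil_bottle: yellow oil bottle with a white cap on the table to the right of the well, 45 mm across, 107 mm high; origin at the middle of its underside; to be left alone
- dropper_b: black dropper bottle with a white bulb on the table to the right of the well, 34 mm across, 100 mm high; origin at the middle of its underside; to be left alone

How it is judged:
By the outcome, as a careful person would: the job done as asked, in the order asked, and still so for the second after the job is handed in, while the arm keeps its last pose, push and grip.
It also fails if it takes over 54 s, if anything falls off the work surface, if the arm or the gripper's body presses on something with over 40 N, if the wrist force passes 120 N, or if a joint passes its speed limit or range.

### The arm

A 7-joint arm with a two-finger parallel gripper is mounted at the origin on the work surface. World frame = base frame: x ahead of the robot, y to its left, z up, the work surface at z = 0. Lengths are in m, angles in rad, forces in N, time in s.
With the tool pointing down it reaches from about 0.4 to 0.85 m from the base axis. Payload 6.9 kg.
Tool frame: the origin (TCP) lies at the very end of the fingers, on their centre line; the grasp point (between the pads) lies 19 mm behind it; z points along the fingers, y is the line along which they close (so a half turn about z gives the same grasp; the last joint's range is limited). The gripper opens to 85 mm and grips with 20 to 120 N. Pads are 22 mm wide; open, the fingers measure 114 mm over their backs; the gripper's body (76 mm by 85 mm) begins 54 mm behind the grasp point. The pads swing forward as they close: fully open they stand 13 mm farther back than shut.
Start: joints at [-1.194, 0.507, -0.238, 1.5, 0.126, 1.149, -0.155], TCP at [0.168, 0.602, 0.231] pointing down, gripper open.
Joint ranges: [-3.08, 3.08], [-0.24, 2.05], [-1.43, 1.35], [0, 2.5], [-1.52, 4.66], [0.17, 1.96], [-2.89, 2.89]. Speed limits (rad/s): [2.39, 2.39, 3.14, 3.14, 3.14, 3.14, 3.14].

### API

Orientations are given as a unit quaternion [w, x, y, z].
In Python, from station import telemetry, vision, workorder, spotter gives the robot as it stands.
- The arm moves only by the tool play_rows, never from a script. Its argument "increments" is a list that holds one entry, the list of rows, each a list of 7 numbers: the shift along the world's x, y, z in mm, then the turn, a rotation vector about the world's x, y, z in rad, then the finger opening in mm, from 0 to 85.4. A call has 1 to 5 rows; each row shifts and turns the commanded pose from where the row before left it; what a row does not reach is not made up. A row lasts 1/10 s, in which the tool goes at most 50 mm and 8.59 degrees, less where a joint would pass 70% of its speed; a pose out of reach is approached as far as the arm can. A call is refused whole if a number of a shift passes 50 or a number of a turn 0.15, either way. A call with a gripper value outside its range is refused whole. The fingers move at their own pace and stop on an object; "force" is the grip in N (left out, the last holds). Time passes only in rows, so rows that do not move let the fingers close. It gives the time, the measured TCP pose, the force, the opening and the grip force at its end, in the units of the state.
- telemetry.observe(): the state, without advancing time (a new reading comes with each control period).
- vision.read_camera(name): name is "scene" or "top" or "wrist"; returns the picture (400x640x3 uint8, red, green, blue); there is no depth.
- vision.camera_model(name): a dict with "fx", "fy", "cx", "cy" (pixels), "extrinsics" (4x4, takes a point from camera to world coordinates); the wrist camera has in their place "mount" (4x4, takes a point from camera to tool coordinates, whose origin is the TCP and whose axes are the flange's). Camera axes: x right, y down, z forward; pixel columns grow to the right and rows downward; lengths in m; the calibration is good to about 2 mm. A picture is of the moment at which its call begins: read the wrist's pose just before it. camera_model takes no time and is no camera call.
- workorder.job_done(): hands the job in; it is judged then, once.
Trained networks look in the newest picture that a camera, given by its name, has taken for a name from the list of things; names that differ only in an ending like _2 or _b are one class to them, and where a whole thing is asked for, a point or a joint stands for the part that bears it (a point fixed in the world has none). Each returns a list of dicts, best first, with "score" (0 to 1); they miss things now and then, are a little off and sometimes report something else, mostly with a low value. They report only what shows in the picture. A call takes as long as a camera call.
- spotter.cut_out(query, camera): "mask" (400x640 bool, what is visible of it) and "box" ([left, top, width, height] as shares, 0 to 1, of the picture: columns of its width, rows of its height, round what is visible of it).
- spotter.landmark_of(query, camera): "position" ([column, row] as shares, 0 to 1, of the picture: columns of its width, rows of its height: a listed point, or the origin of a listed thing).
The state is a dict: "clock": time; "joint_positions": joint angles; "qvel": joint speeds; "joint_torque": joint torques, N m; "position": TCP position; "ee_rot": TCP orientation; "force": force on the tool from outside, world axes, zero at the start; "torque": the same for the moment, N m; "gripper_width": finger opening in m; "gripper_force": force on a finger pad.
Only numpy, scipy, OpenCV 4.12 (cv2) and the standard library are available. Lean on these libraries where they do the work, as an engineer would, in place of code of your own. Each camera call takes 0.05 s, during which the arm holds its last target. There are 200 camera calls.

## Working session

There is one attempt and no reset: what is moved stays moved. The work goes in short steps, Python scripts to look and compute and a tool call to move; the robot and the scene stay as the last step left them, time stands still between calls to the robot, and variables do not carry over. Pictures are saved under pics/ and viewed, at most 10 in all, crops included, and the job is handed in when it is done.

Besides the shell and the picture viewer there is one more tool, called after "Call:" as name(argument=value, ...), one argument or row to a line, values as JSON. play_rows: Moves the arm, as the interface text tells. Its arguments: {"type":"object","properties":{"increments":{"type":"array","items":{"type":"array","items":{"type":"array","items":{"type":"number"}}}},"force":{"type":"number"}},"required":["increments"]}

```bash
mkdir -p pics; cat > h.py <<'E'
import numpy as np, cv2
from scipy.spatial.transform import Rotation as R
from station import telemetry, vision, workorder, spotter
def T(s):
    M=np.eye(4); q=s["ee_rot"]; M[:3,:3]=R.from_quat([q[1],q[2],q[3],q[0]]).as_matrix(); M[:3,3]=s["position"]; return M
def snap(c,save=None):
    s=telemetry.observe(); im=vision.read_camera(c); m=vision.camera_model(c)
    E=np.array(m["extrinsics"]) if "extrinsics" in m else T(s)@np.array(m["mount"])
    if save: cv2.imwrite("pics/"+save,im[...,::-1])
    return im,m,E
def toz(px,m,E,z):
    d=E[:3,:3]@np.array([(px[0]-m["cx"])/m["fx"],(px[1]-m["cy"])/m["fy"],1]); o=E[:3,3]
    return o+d*(z-o[2])/d[2]
def proj(p,m,E):
    q=np.linalg.inv(E)@np.r_[p,1]; return np.array([q[0]/q[2]*m["fx"]+m["cx"],q[1]/q[2]*m["fy"]+m["cy"]])
def lm(q,c):
    r=spotter.landmark_of(q,c)
    return [(round(a["score"],2),np.array(a["position"])*[640,400]) for a in r[:2]]
Z=dict(lid_press=.142,lid_edge=.147,staple=.142,case=.144,knob=.165,crown=.143,padlock=.130,ledge_jar=.13,ledge_dropper=.13)
def find(c,names,m,E):
    for n in names:
        for s,p in lm(n,c): print(c,n,s,p.round(1),toz(p,m,E,Z[n]).round(4))
E
python3 - <<'E'
from h import *
s=telemetry.observe(); print(s)
for c in("top","scene"):
    im,m,E=snap(c,c+"0.png"); print(E.round(3).tolist(),m["fx"]); find(c,Z,m,E)
E
```

```text
{'clock': 0.0, 'joint_positions': array([-1.19349267,  0.50834124, -0.23756463,  1.50115854,  0.12570826,
        1.14891288, -0.15481029]), 'qvel': array([-0.00208677,  0.00083179, -0.00116145, -0.0016195 ,  0.00095391,
        0.00054919, -0.00029376]), 'joint_torque': array([ 1.39010413e-04, -6.20601726e+01, -2.18631819e+00, -2.49655581e+01,
        1.28304202e-02,  1.20075417e-02, -4.87280573e-06]), 'position': array([0.16771115, 0.60153728, 0.23042008]), 'ee_rot': array([-1.10766359e-04,  1.35459962e-01,  9.90782400e-01, -9.06613553e-04]), 'force': array([0.10591945, 0.18245419, 1.20533691]), 'torque': array([ 0.01315537, -0.05368465, -0.0047656 ]), 'gripper_force': 0.0, 'gripper_width': 0.085307777490191}
[[-0.025, -0.982, 0.188, 0.258], [-1.0, 0.025, -0.003, -0.012], [-0.001, -0.188, -0.982, 1.737], [0.0, 0.0, 0.0, 1.0]] 491.0422248651783
top lid_press 0.78 [298.9 175.6] [0.658  0.0413 0.142 ]
top lid_press 0.54 [333.8 219.7] [ 0.506  -0.0708  0.142 ]
top lid_edge 0.6 [294.5 189.8] [0.6087 0.0564 0.147 ]
top staple 0.71 [286.5 210.3] [0.5412 0.0842 0.142 ]
top case 0.61 [280.5
[... 307 characters left out ...]
edge_dropper 0.47 [331.2 220.1] [ 0.5067 -0.0626  0.13  ]
[[-0.185, 0.843, -0.504, 1.023], [0.983, 0.162, -0.089, 0.07], [0.006, -0.512, -0.859, 0.947], [0.0, 0.0, 0.0, 1.0]] 362.3973592267263
scene lid_press 0.83 [341.4 239.3] [0.6609 0.0506 0.142 ]
scene lid_edge 0.73 [350.3 218.7] [0.6041 0.0635 0.147 ]
scene staple 0.58 [362.9 197.6] [0.5348 0.0863 0.142 ]
scene case 0.91 [372.7 187.5] [0.5007 0.1075 0.144 ]
scene knob 0.51 [373.4 180.7] [0.4932 0.1059 0.165 ]
scene crown 0.39 [366.1 201.4] [0.5451 0.0959 0.143 ]
scene padlock 0.93 [373.5 189.8] [0.4983 0.1112 0.13  ]
scene ledge_jar 0.83 [422.8 205.6] [0.5221 0.2423 0.13  ]
scene ledge_dropper 0.8 [311.5 182.1] [ 0.5055 -0.0555  0.13  ]
```

View pics/top0.png

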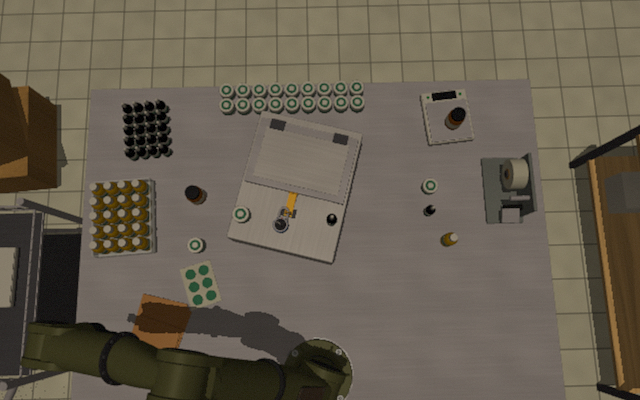

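View pics/scene0.png

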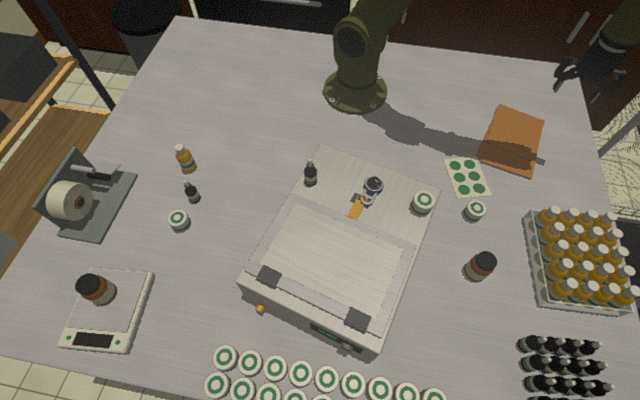

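The two views agree: staple near (0.538, 0.085), case near (0.501, 0.106), well yaw about -0.27. The tool's yaw already matches. I'll move above the lock for a close look.

Call:
play_rows(
  increments=[
    [[23,-40,8,0,0,0,85],[23,-40,8,0,0,0,85],[23,-40,8,0,0,0,85],[23,-40,8,0,0,0,85],[23,-40,8,0,0,0,85]],
  ],
)

```text
clock: 1.5
position: [0.2835, 0.4004, 0.2717]
ee_rot: [0.0, 0.135, 0.991, 0.0]
force: [1.2, -0.1, 0.7]
gripper_width: 0.0848
gripper_force: 0.0
```

Call:
play_rows(
  increments=[
    [[23,-40,8,0,0,0,85],[23,-40,8,0,0,0,85],[23,-40,8,0,0,0,85],[23,-40,8,0,0,0,85],[23,-40,8,0,0,0,85]],
  ],
)

```text
clock: 2.0
position: [0.3984, 0.2003, 0.312]
ee_rot: [0.0, 0.135, 0.991, 0.0]
force: [1.6, 0.2, 0.1]
gripper_width: 0.0849
gripper_force: 0.0
```

Call:
play_rows(
  increments=[
    [[23,-40,8,0,0,0,85],[23,-40,8,0,0,0,85],[0,0,0,0,0,0,0],[0,0,0,0,0,0,0]],
  ],
)

```text
clock: 2.4
position: [0.4441, 0.1213, 0.3274]
ee_rot: [0.0, 0.137, 0.991, 0.0]
force: [-0.5, -0.3, 0.6]
gripper_width: 0.059
gripper_force: 0.0
```

```bash
python3 - <<'E'
from h import *
im,m,E=snap("wrist","w1.png"); print(np.array(m["mount"]).round(3).tolist(),m["fx"],telemetry.observe()["position"]); find("wrist",Z,m,E)
E
```

```text
[[-0.001, -0.95, -0.313, 0.08], [1.0, -0.001, -0.001, 0.0], [0.001, -0.313, 0.95, -0.143], [0.0, 0.0, 0.0, 1.0]] 354.88377392555884 [0.44351718 0.12248094 0.3272139 ]
wrist lid_press 0.91 [306.8 368.2] [0.6673 0.0444 0.142 ]
wrist lid_edge 0.85 [311.3 323.1] [0.6053 0.0678 0.147 ]
wrist lid_edge 0.22 [171.5 263.1] [ 0.4963 -0.0493  0.147 ]
wrist staple 0.81 [305.1 262. ] [0.5347 0.0814 0.142 ]
wrist case 0.55 [318.9 221.4] [0.4943 0.1077 0.144 ]
wrist case 0.55 [537.8  83. ] [0.4209 0.3273 0.144 ]
wrist knob 0.66 [318.3 229.5] [0.4937 0.1072 0.165 ]
wrist crown 0.61 [320.8 275.5] [0.5538 0.0929 0.143 ]
wrist crown 0.33 [313.8 216.6] [0.4884 0.1041 0.143 ]
wrist padlock 0.6 [316.6 214.2] [0.4914 0.1061 0.13  ]
wrist ledge_jar 0.82 [450.  214.9] [0.5294 0.2376 0.13  ]
wrist ledge_dropper 0.79 [172.8 262.3] [ 0.5026 -0.0577  0.13  ]
```

View pics/w1.png

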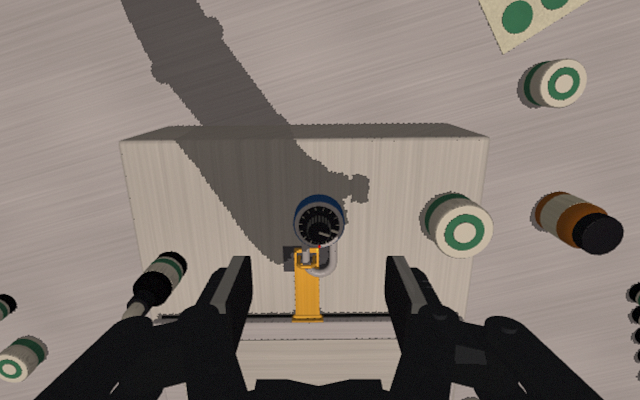

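The close view shows the lock at (319,225), its line pointing to the lower right, the red mark by the strap (318,246), and the well square to the tool. Next I press the lid.

Call:
play_rows(
  increments=[
    [[42,-14,-15,0,0,0,0],[42,-15,-15,0,0,0,0],[42,-15,-15,0,0,0,0],[42,-15,-15,0,0,0,0],[42,-15,-15,0,0,0,0]],
  ],
)

```text
clock: 3.4
position: [0.6554, 0.0476, 0.2515]
ee_rot: [0.0, 0.135, 0.991, 0.0]
force: [0.8, 0.8, 1.0]
gripper_width: -0.0004
gripper_force: 0.0
```

Call:
play_rows(
  increments=[
    [[9,-2,-35,0,0,0,0],[0,0,-35,0,0,0,0],[0,0,-20,0,0,0,0],[0,0,-10,0,0,0,0],[0,0,0,0,0,0,0]],
  ],
)

```text
clock: 3.9
position: [0.6621, 0.0462, 0.1509]
ee_rot: [-0.001, 0.135, 0.991, -0.0]
force: [0.3, 0.4, 0.1]
gripper_width: -0.0001
gripper_force: 0.0
```

Call:
play_rows(
  increments=[
    [[0,0,-3,0,0,0,0],[0,0,-2,0,0,0,0],[0,0,-1,0,0,0,0],[0,0,-1,0,0,0,0],[0,0,0,0,0,0,0]],
  ],
)

```text
clock: 4.4
position: [0.6632, 0.0461, 0.1466]
ee_rot: [0.001, 0.135, 0.991, 0.0]
force: [-1.2, 0.1, 4.9]
gripper_width: 0.0004
gripper_force: 2.4
```

Call:
play_rows(
  increments=[
    [[0,0,-1,0,0,0,0],[0,0,-1,0,0,0,0],[0,0,0,0,0,0,0]],
  ],
)

```text
clock: 4.7
position: [0.6632, 0.0461, 0.1449]
ee_rot: [0.001, 0.135, 0.991, 0.0]
force: [-2.1, -0.2, 6.4]
gripper_width: -0.0
gripper_force: 3.2
```

Call:
play_rows(
  increments=[
    [[0,0,-1,0,0,0,0],[0,0,-1,0,0,0,0],[0,0,-1,0,0,0,0],[0,0,0,0,0,0,0]],
  ],
)

```text
clock: 5.1
position: [0.663, 0.0462, 0.1421]
ee_rot: [0.001, 0.135, 0.991, 0.0]
force: [-3.7, -0.8, 8.4]
gripper_width: 0.0001
gripper_force: 4.2
```

Call:
play_rows(
  increments=[
    [[0,0,-1,0,0,0,0],[0,0,-1,0,0,0,0],[0,0,0,0,0,0,0]],
  ],
)

```text
clock: 5.4
position: [0.6631, 0.0462, 0.1421]
ee_rot: [0.001, 0.136, 0.991, 0.0]
force: [-8.2, -1.1, 19.4]
gripper_width: 0.0003
gripper_force: 10.1
```

The lid is home: z held at 142 mm while the force rose to 19 N. Now I go back over the lock.

Call:
play_rows(
  increments=[
    [[0,0,25,0,0,0,0],[0,0,45,0,0,0,0],[-30,11,35,0,0,0,0],[-45,16,0,0,0,0,40],[-45,16,0,0,0,0,40]],
  ],
)

```text
clock: 5.9
position: [0.5423, 0.0894, 0.2448]
ee_rot: [0.002, 0.136, 0.991, 0.001]
force: [0.2, 1.1, 0.0]
gripper_width: 0.0279
gripper_force: 0.0
```

Call:
play_rows(
  increments=[
    [[-40,15,0,0,0,0,40],[-6,3,0,0,0,0,40],[0,0,0,0,0,0,40]],
  ],
)

```text
clock: 6.2
position: [0.4963, 0.1078, 0.2444]
ee_rot: [0.001, 0.135, 0.991, 0.0]
force: [-0.6, 0.2, 0.1]
gripper_width: 0.04
gripper_force: 0.0
```

```bash
python3 - <<'E'
from h import *
im,m,E=snap("wrist"); print(telemetry.observe()["position"]); find("wrist",["lid_edge","staple","case","knob","crown"],m,E)
p=proj([.497,.107,.16],m,E).astype(int); print(p)
x,y=max(p[0]-100,0),max(p[1]-75,0)
cv2.imwrite("pics/w2.png",cv2.resize(im[y:y+150,x:x+200,::-1],None,fx=4,fy=4,interpolation=2)); print(x,y)
find("top",["lid_edge"],*snap("top")[1:])
E
```

```text
[0.49757416 0.1070643  0.24412847]
wrist staple 0.89 [300.4 249.8] [0.5338 0.0832 0.142 ]
wrist case 0.86 [316.4 193.1] [0.4927 0.1074 0.144 ]
wrist knob 0.82 [315.  205.5] [0.4944 0.1061 0.165 ]
wrist crown 0.93 [318.9 269.2] [0.5532 0.0926 0.143 ]
[317 206]
217 131
top lid_edge 0.56 [295.9 189.9] [0.6082 0.052  0.147 ]
```

View pics/w2.png

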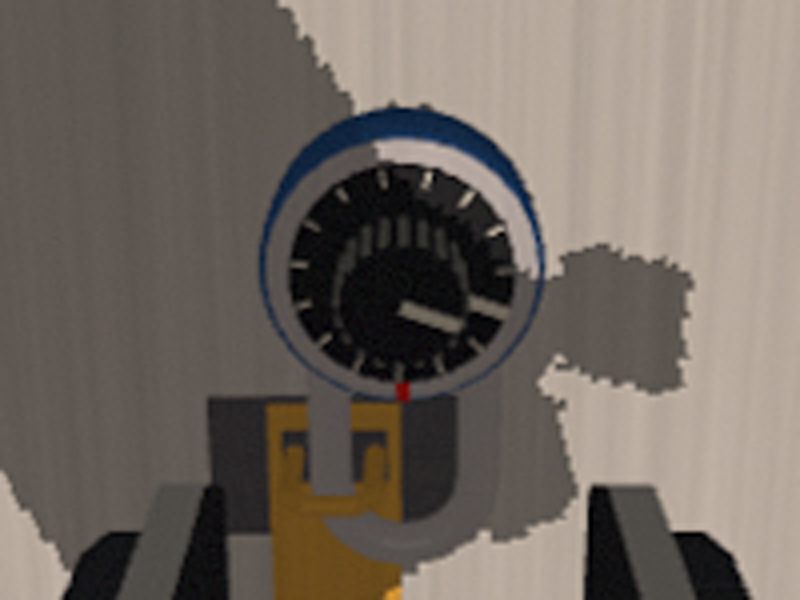

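The line stands about 72° short of the red mark, which is three clicks. The lock is square to the tool, and the knob is at about (0.494, 0.107). I go down to grip it.

Call:
play_rows(
  increments=[
    [[-3,0,-35,0,0,0,40],[0,0,-30,0,0,0,40],[0,0,-14,0,0,0,40],[0,0,-5,0,0,0,40],[0,0,0,0,0,0,40]],
  ],
  force=25,
)

```text
clock: 7.1
position: [0.4938, 0.1069, 0.1588]
ee_rot: [-0.001, 0.136, 0.991, -0.0]
force: [-0.4, 0.4, -0.4]
gripper_width: 0.0395
gripper_force: 0.0
```

Call:
play_rows(
  increments=[
    [[0,0,0,0,0,0,10],[0,0,0,0,0,0,10],[0,0,0,0,0,0,10],[0,0,0,0,0,0,10]],
  ],
  force=25,
)

```text
clock: 7.5
position: [0.4946, 0.1074, 0.1602]
ee_rot: [0.001, 0.135, 0.991, 0.0]
force: [0.4, 1.2, 4.3]
gripper_width: 0.0195
gripper_force: 24.9
```

Call:
play_rows(
  increments=[
    [[0,0,0.7,0,0,-0.14,10],[0,0,0,0,0,-0.14,10],[0,0,0,0,0,-0.14,10],[0,0,0,0,0,-0.14,10],[0,0,0,0,0,0,10]],
  ],
)

```text
clock: 8.0
position: [0.4936, 0.1067, 0.1602]
ee_rot: [0.0, 0.405, 0.914, -0.0]
force: [-0.6, -2.2, 3.4]
gripper_width: 0.0199
gripper_force: 25.0
```

```bash
python3 - <<'E'
from h import *
s=telemetry.observe(); im,m,E=snap("wrist"); print(s["joint_positions"].round(2),s["torque"],s["force"])
p=proj([.494,.107,.16],m,E).astype(int)
x,y=p[0]-100,max(p[1]-75,0); print(p)
cv2.imwrite("pics/w3.png",cv2.resize(im[y:y+150,x:x+200,::-1],None,fx=4,fy=4,interpolation=2))
E
```

```text
[-0.39  0.4   0.18  1.92 -0.1   0.83  0.58] [-0.47359294  0.33516403  0.03322014] [-0.59333104 -2.18730908  3.37631793]
[318 266]
```

View pics/w3.png

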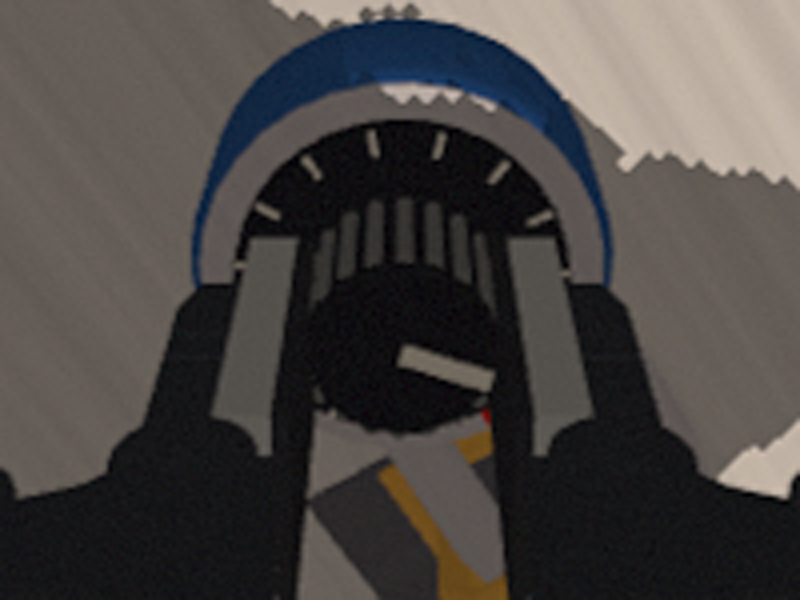

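The knob turns with the fingers (line at (450,370)) and the case stays put. I finish the three clicks.

Call:
play_rows(
  increments=[
    [[0,0,0,0,0,-0.14,10],[0,0,0,0,0,-0.14,10],[0,0,0,0,0,-0.14,10],[0,0,0,0,0,-0.14,10],[0,0,0,0,0,-0.14,10]],
  ],
)

```text
clock: 8.55
position: [0.4927, 0.1063, 0.1601]
ee_rot: [-0.001, 0.694, 0.72, -0.001]
force: [-4.9, -1.6, 6.8]
gripper_width: 0.0195
gripper_force: 25.4
```

Call:
play_rows(
  increments=[
    [[0,0,0,0,0,-0.02,10],[0,0,0,0,0,0,10],[0,0,0,0,0,0,60],[0,0,0,0,0,0,60],[0,0,10,0,0,0,80]],
  ],
)

```text
clock: 9.05
position: [0.4932, 0.1071, 0.1693]
ee_rot: [-0.001, 0.7, 0.714, -0.001]
force: [0.4, -0.2, -0.4]
gripper_width: 0.0627
gripper_force: 0.0
```

Call:
play_rows(
  increments=[
    [[0,0,30,0,0,0.14,85],[0,0,20,0,0,0.14,85],[0,0,0,0,0,0.14,85],[0,0,0,0,0,0.14,85],[0,0,0,0,0,0.14,85]],
  ],
)

```text
clock: 9.55
position: [0.4941, 0.1071, 0.2209]
ee_rot: [0.0, 0.41, 0.912, 0.0]
force: [0.3, -0.5, -0.4]
gripper_width: 0.0849
gripper_force: 0.0
```

Call:
play_rows(
  increments=[
    [[0,0,0,0,0,0.14,85],[0,0,0,0,0,0.14,85],[0,0,0,0,0,0.14,85],[0,0,0,0,0,0.14,85],[0,0,0,0,0,0.02,85]],
  ],
)

```text
clock: 10.05
position: [0.4941, 0.107, 0.2206]
ee_rot: [0.0, 0.134, 0.991, 0.0]
force: [-0.0, -0.2, 0.2]
gripper_width: 0.0853
gripper_force: 0.0
```

```bash
python3 - <<'E'
from h import *
im,m,E=snap("wrist"); s=telemetry.observe();print(s["position"],s["ee_rot"].round(3)); find("wrist",["staple","case","knob","crown"],m,E)
p=proj([.494,.107,.16],m,E).astype(int); x,y=max(p[0]-100,0),max(p[1]-75,0); print(x,y)
cv2.imwrite("pics/w4.png",cv2.resize(im[y:y+150,x:x+200,::-1],None,fx=4,fy=4,interpolation=2))
E
```

```text
[0.49407044 0.10691014 0.22053051] [0.    0.135 0.991 0.   ]
wrist staple 0.84 [299.9 270.5] [0.5358 0.0819 0.142 ]
wrist case 0.63 [317.9 206.2] [0.4921 0.1072 0.144 ]
wrist knob 0.9 [317.8 217.7] [0.492  0.1072 0.165 ]
wrist crown 0.64 [301.2 269.7] [0.5349 0.0832 0.143 ]
wrist crown 0.58 [320.7 287.9] [0.5527 0.0925 0.143 ]
218 142
```

View pics/w4.png

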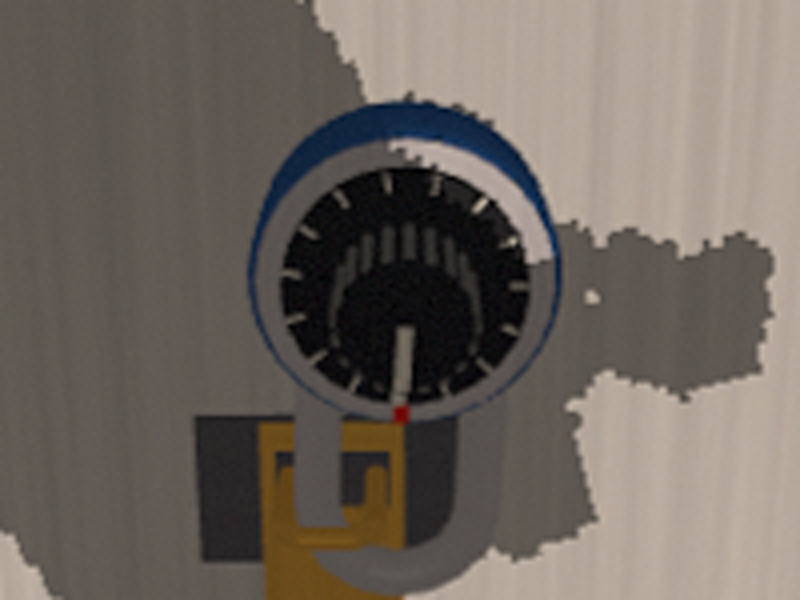

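The white line is on the red mark at (402,413). Next I grip the case by its sides.

Call:
play_rows(
  increments=[
    [[-1.5,0,-35,0,0,0,85],[0,0,-30,0,0,0,85],[0,0,-15,0,0,0,85],[0,0,-7,0,0,0,85],[0,0,0,0,0,0,85]],
  ],
)

```text
clock: 10.8
position: [0.492, 0.107, 0.1324]
ee_rot: [-0.001, 0.136, 0.991, -0.0]
force: [0.3, -0.4, 0.2]
gripper_width: 0.0849
gripper_force: 0.0
```

Call:
play_rows(
  increments=[
    [[0,0,0,0,0,0,60],[0,0,0,0,0,0,40],[0,0,0,0,0,0,40],[0,0,0,0,0,0,40],[0,0,0,0,0,0,40]],
  ],
  force=60,
)

```text
clock: 11.3
position: [0.493, 0.1073, 0.1344]
ee_rot: [0.001, 0.136, 0.991, 0.001]
force: [-1.0, 0.2, 6.0]
gripper_width: 0.0482
gripper_force: 61.0
```

Call:
play_rows(
  increments=[
    [[-2,0.6,1.5,0,0,0,40],[-5,1.4,0,0,0,0,40],[-5,1.4,0,0,0,0,40],[-5,1.4,0,0,0,0,40],[0,0,0,0,0,0,40]],
  ],
)

```text
clock: 11.8
position: [0.4743, 0.1119, 0.1345]
ee_rot: [-0.0, 0.135, 0.991, -0.0]
force: [-1.2, -1.0, -0.2]
gripper_width: 0.0481
gripper_force: 62.8
```

Call:
play_rows(
  increments=[
    [[-5,1.4,0,0,0,0,40],[-5,1.4,0,0,0,0,40],[-2,0.6,0,0,0,0,40],[0,0,0,0,0,0,40]],
  ],
)

```text
clock: 12.2
position: [0.4625, 0.1155, 0.1345]
ee_rot: [-0.0, 0.135, 0.991, -0.0]
force: [0.6, -0.2, -0.2]
gripper_width: 0.0478
gripper_force: 62.9
```

```bash
python3 - <<'E'
from h import *
im,m,E=snap("wrist"); find("wrist",["staple","case","knob","crown"],m,E)
cv2.imwrite("pics/w5.png",im[...,::-1])
im,m,E=snap("scene"); find("scene",["staple","case","knob","crown"],m,E)
im,m,E=snap("top"); find("top",["staple","case","knob","crown"],m,E)
E
```

```text
wrist knob 0.95 [320.  307.9] [0.4628 0.116  0.165 ]
scene staple 0.95 [365.2 195.8] [0.5283 0.0915 0.142 ]
scene case 0.63 [377.7 177.4] [0.4664 0.117  0.144 ]
scene knob 0.5 [377.6 172.8] [0.4666 0.1139 0.165 ]
scene crown 0.58 [367.1 202.3] [0.5473 0.0988 0.143 ]
scene crown 0.46 [193.3 200.6] [ 0.6262 -0.3389  0.143 ]
top staple 0.73 [287.6 211.4] [0.5375 0.0806 0.142 ]
top knob 0.68 [295.3 190.8] [0.6013 0.0532 0.165 ]
```

View pics/w5.png

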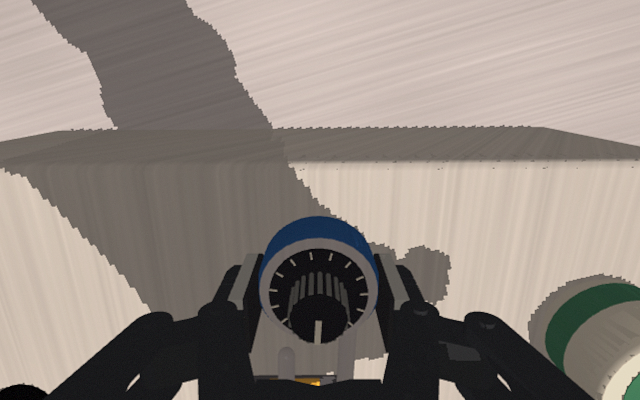

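The short leg's end is visible clear of the case at (287,350), so the shackle is out. I pull a little further to confirm it is fully open.

Call:
play_rows(
  increments=[
    [[-2,0.6,0,0,0,0,40],[0,0,0,0,0,0,40]],
  ],
)

```text
clock: 13.15
position: [0.4622, 0.1156, 0.1345]
ee_rot: [0.001, 0.136, 0.991, 0.0]
force: [0.3, -0.2, -2.6]
gripper_width: 0.048
gripper_force: 63.0
```

Call:
play_rows(
  increments=[
    [[-2,0.6,0,0,0,0,40],[0,0,0,0,0,0,40]],
  ],
)

```text
clock: 13.35
position: [0.4612, 0.116, 0.1348]
ee_rot: [0.002, 0.136, 0.991, 0.0]
force: [6.5, -1.9, -4.3]
gripper_width: 0.0478
gripper_force: 62.8
```

Call:
play_rows(
  increments=[
    [[-2,0.6,0,0,0,0,40],[-2,0.6,0,0,0,0,40],[0,0,0,0,0,0,40]],
  ],
)

```text
clock: 13.65
position: [0.461, 0.1163, 0.1356]
ee_rot: [0.005, 0.137, 0.991, 0.001]
force: [13.8, -5.1, -5.9]
gripper_width: 0.0479
gripper_force: 62.7
```

The hard stop at 14 N shows the shackle is fully open. The implied staple position (0.533, 0.081) matches detection. I relax the pull, then go forward 47 mm along the axis.

Call:
play_rows(
  increments=[
    [[3,-1,0,0,0,0,40],[5,-1.4,0,0,0,0,40],[5,-1.4,0,0,0,0,40],[5,-1.4,0,0,0,0,40],[0,0,0,0,0,0,40]],
  ],
)

```text
clock: 14.15
position: [0.4711, 0.1135, 0.1345]
ee_rot: [-0.002, 0.135, 0.991, 0.0]
force: [-7.0, 3.7, 7.3]
gripper_width: 0.0482
gripper_force: 63.9
```

Call:
play_rows(
  increments=[
    [[5,-1.4,0,0,0,0,40],[5,-1.4,0,0,0,0,40],[5,-1.4,0,0,0,0,40],[5,-1.4,0,0,0,0,40],[0,0,0,0,0,0,40]],
  ],
)

```text
clock: 14.65
position: [0.4926, 0.1076, 0.1345]
ee_rot: [-0.001, 0.135, 0.991, 0.0]
force: [-3.7, 1.7, 3.2]
gripper_width: 0.0479
gripper_force: 63.6
```

```bash
python3 - <<'E'
from h import *
im,m,E=snap("wrist"); cv2.imwrite("pics/w6.png",cv2.resize(im[200:400,190:450,::-1],None,fx=3,fy=3,interpolation=2))
for c in("scene","top"):
    im2,m,E=snap(c); find(c,["staple","crown","case"],m,E)
    if c=="scene": cv2.imwrite("pics/s6.png",cv2.resize(im2[150:230,300:440,::-1],None,fx=5.5,fy=5.5,interpolation=2))
E
```

```text
scene staple 0.62 [365.3 198.5] [0.5363 0.0929 0.142 ]
scene crown 0.5 [365.1 206.7] [0.561  0.0954 0.143 ]
scene crown 0.27 [344.4 236. ] [0.6514 0.0564 0.143 ]
scene case 0.98 [372.9 188.2] [0.5026 0.1084 0.144 ]
scene case 0.68 [471.9 267.4] [0.6749 0.359  0.144 ]
top staple 0.65 [286.2 210.7] [0.54   0.0852 0.142 ]
```

View pics/s6.png

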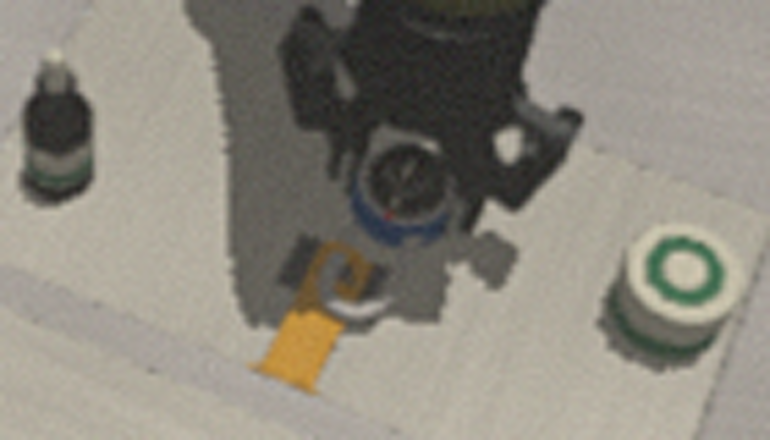

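The scene view shows the crown past the staple at about (365,206), but how far the shackle is still drawn is unclear. I check the wrist view.

View pics/w6.png

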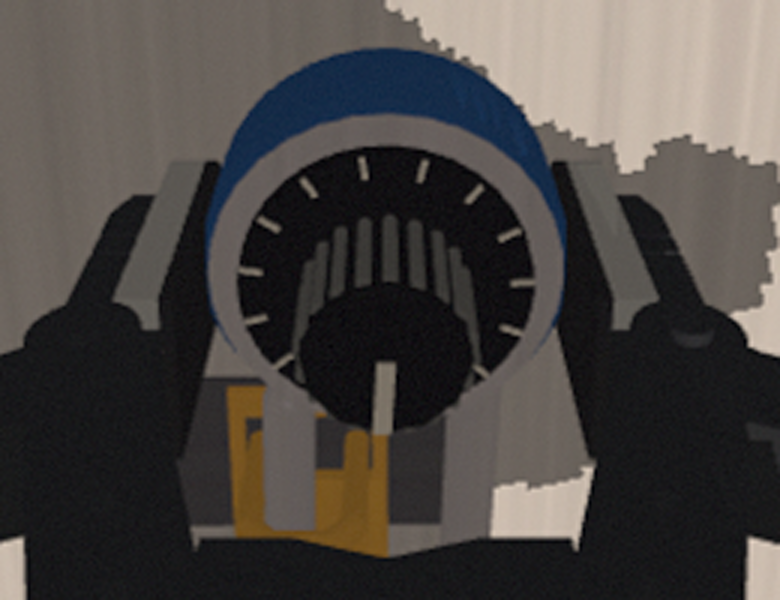

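The leg's end looks to sit near (290,395) in the crop. I'll compare that with where it should project.

```bash
python3 - <<'E'
from h import *
im,m,E=snap("wrist"); s=telemetry.observe(); c=s["position"][:2]
a=-.275; X=np.array([np.cos(a),np.sin(a)]); Y=np.array([-X[1],X[0]])
for x in(22,25,28,32,36,39,42,46,50,56):
    P=lambda y,z:proj(np.r_[c+X*x/1e3+Y*y/1e3,z],m,E)
    u=P(-14,.147); v=P(-14,.13); print(x,u.round(1),((u-[190,200])*3).round(),im[int(u[1]),int(u[0])-3:int(u[0])+4:3].tolist())
u0=int(P(-14,.147)[0])
for r in range(320,382,3): print(r,im[r,u0-9:u0+12:3].mean(-1).astype(int).tolist())
E
```

```text
22 [286.4 325.5] [289. 377.] [[93, 86, 84], [15, 14, 16], [64, 63, 59]]
25 [286.6 331.2] [290. 394.] [[98, 92, 88], [102, 95, 92], [99, 92, 89]]
28 [286.7 336.8] [290. 411.] [[100, 94, 90], [104, 96, 95], [99, 92, 88]]
32 [287.  344.2] [291. 433.] [[100, 92, 88], [99, 93, 91], [98, 92, 89]]
36 [287.2 351.5] [292. 455.] [[96, 91, 87], [99, 92, 90], [99, 92, 88]]
39 [287.3 356.9] [292. 471.] [[100, 93, 89], [99, 92, 90], [99, 91, 88]]
42 [287.5 362.2] [292. 487.] [[99, 92, 88], [99, 92, 90], [98, 91, 88]]
46 [287.7 369.2] [293. 508.] [[98, 91, 88], [97, 89, 89], [100, 92, 90]]
50 [287.9 376.1] [294. 528.] [[102, 82, 64], [104, 80, 52], [104, 79, 51]]
56 [288.2 386.3] [295. 559.] [[19, 21, 22], [24, 22, 25], [21, 22, 23]]
320 [59, 59, 96, 29, 18, 18, 12]
323 [95, 69, 14, 37, 18, 17, 15]
326 [96, 95, 77, 32, 50, 16, 15]
329 [90, 93, 97, 95, 35, 17, 17]
332 [93, 93, 95, 95, 92, 32, 15]
335 [94, 96, 100, 95, 93, 99, 60]
338 [95, 95, 95, 95, 90, 86, 73]
341 [94, 94, 93, 93, 91, 83, 44]
344 [94, 95, 95, 92, 91, 82, 45]
347 [93, 95, 92, 93, 92, 82, 43]
350 [93, 93, 93, 92, 93, 82, 43]
353 [94, 94, 94, 92, 92, 83, 45]
356 [94, 94, 95, 93, 93, 85, 64]
359 [95, 95, 93, 92, 90, 87, 76]
362 [92, 95, 92, 92, 92, 87, 81]
365 [95, 94, 93, 93, 90, 87, 79]
368 [93, 94, 93, 91, 93, 87, 79]
371 [94, 94, 91, 93, 92, 86, 80]
374 [83, 94, 92, 93, 91, 87, 79]
377 [71, 73, 72, 70, 72, 72, 72]
380 [21, 21, 21, 19, 37, 69, 73]
```

The short leg now starts at the case edge (x≈25 mm), so the shackle got pushed partly back in. The fz of +7 suggests the low shackle wedged on the rising strap. I'll pull back to reopen it, then advance with the lock raised about 3 mm, since there is 5 mm of headroom under the hoop.

Call:
play_rows(
  increments=[
    [[0,0,1.5,0,0,0,40],[-6,1.7,0,0,0,0,40],[-6,1.7,0,0,0,0,40],[-6,1.7,0,0,0,0,40],[0,0,0,0,0,0,40]],
  ],
)

```text
clock: 15.65
position: [0.4739, 0.1127, 0.136]
ee_rot: [-0.001, 0.135, 0.991, 0.0]
force: [-0.8, 4.5, -3.2]
gripper_width: 0.0479
gripper_force: 62.9
```

Call:
play_rows(
  increments=[
    [[-6,1.7,0,0,0,0,40],[-5,1.4,0,0,0,0,40],[-3,0.8,0,0,0,0,40],[-3,0.8,0,0,0,0,40],[0,0,0,0,0,0,40]],
  ],
)

```text
clock: 16.15
position: [0.4608, 0.1155, 0.1366]
ee_rot: [0.003, 0.136, 0.991, 0.0]
force: [8.8, -1.3, -5.0]
gripper_width: 0.0479
gripper_force: 62.8
```

The staple is pushing the tool towards +y (4.5 N), and in the pictures the leg sits about 2 mm off-centre towards the -y post. That explains the rubbing, so I centre it before advancing.

Call:
play_rows(
  increments=[
    [[5,-1.4,0,0,0,0,40],[0.5,2,1,0,0,0,40],[0,0,0,0,0,0,40]],
  ],
)

```text
clock: 16.45
position: [0.4634, 0.1164, 0.1367]
ee_rot: [-0.001, 0.136, 0.991, -0.001]
force: [1.0, -1.4, -3.0]
gripper_width: 0.0479
gripper_force: 62.9
```

Call:
play_rows(
  increments=[
    [[4,-1.1,0,0,0,0,40],[4,-1.1,0,0,0,0,40],[0,0,0,0,0,0,40]],
  ],
)

```text
clock: 16.75
position: [0.4723, 0.1149, 0.1369]
ee_rot: [0.0, 0.136, 0.991, -0.0]
force: [0.6, 0.2, -2.9]
gripper_width: 0.0482
gripper_force: 62.9
```

```bash
cat > leg.py <<'E'
from h import *
im,m,E=snap("wrist"); s=telemetry.observe(); M=T(s); c=s["position"][:2]; print(s["position"].round(4),s["force"].round(1))
a=-.272; X=np.array([np.cos(a),np.sin(a)]); Y=np.array([-X[1],X[0]])
for x in range(22,60,2):
    L=[proj(np.r_[c+X*x/1e3+Y*y/1e3,s["position"][2]+.0125],m,E).astype(int) for y in range(-26,-3,2)]
    print(x,L[0][1],[(lambda p:int(p[0])-int(p[2]) if int(p[0])-int(p[2])>25 else int(p.mean()))(im[q[1],q[0]]) if q[1]<400 else -1 for q in L])
E
python3 leg.py
```

```text
[0.472  0.115  0.1369] [-0.4 -0.7 -3.4]
22 324 [110, 105, 104, 106, 100, 101, 12, 26, 19, 18, 20, 18]
24 328 [104, 105, 103, 107, 105, 99, 104, 13, 16, 21, 14, 18]
26 332 [105, 106, 103, 109, 107, 105, 102, 96, 15, 17, 9, 12]
28 336 [104, 105, 104, 109, 107, 105, 105, 102, 102, 14, 17, 18]
30 339 [104, 106, 104, 108, 106, 105, 106, 102, 105, 74, 11, 19]
32 343 [106, 105, 105, 109, 107, 107, 105, 102, 104, 107, 105, 87]
34 347 [105, 105, 105, 104, 105, 92, 86, 95, 103, 107, 101, 102]
36 350 [103, 106, 105, 107, 104, 96, 93, 93, 104, 106, 103, 102]
38 354 [105, 106, 105, 107, 95, 97, 96, 95, 107, 107, 105, 103]
40 357 [40, 40, 41, 38, 89, 99, 103, 97, 39, 43, 41, 42]
42 361 [48, 55, 89, 86, 96, 98, 98, 97, 89, 87, 87, 90]
44 364 [47, 95, 92, 92, 99, 98, 97, 96, 94, 92, 91, 89]
46 368 [48, 96, 93, 94, 97, 97, 96, 96, 96, 93, 95, 93]
48 371 [47, 78, 76, 46, 98, 98, 98, 95, 43, 45, 44, 44]
50 375 [51, 68, 47, 86, 98, 98, 95, 95, 48, 48, 84, 74]
52 378 [45, 57, 57, 72, 92, 90, 93, 97, 44, 46, 83, 74]
54 382 [26, 27, 26, 27, 26, 27, 24, 26, 21, 35, 74, 65]
56 385 [26, 25, 25, 24, 26, 27, 24, 25, 22, 26, 24, 25]
58 388 [26, 23, 28, 28, 24, 19, 25, 22, 21, 25, 26, 25]
```

The leg tip shows clear of the case at x≈34–39 mm and the forces are near zero. I continue forward.

Call:
play_rows(
  increments=[
    [[5,-1.4,0,0,0,0,40],[5,-1.4,0,0,0,0,40],[0,0,0,0,0,0,40]],
  ],
)

```text
clock: 17.1
position: [0.4828, 0.112, 0.137]
ee_rot: [0.0, 0.136, 0.991, 0.0]
force: [-0.8, -0.3, -3.9]
gripper_width: 0.0481
gripper_force: 62.9
```

Call:
play_rows(
  increments=[
    [[5,-1.4,0,0,0,0,40],[5,-1.4,0,0,0,0,40],[0,0,0,0,0,0,40]],
  ],
)

```text
clock: 17.4
position: [0.4928, 0.1091, 0.137]
ee_rot: [0.0, 0.136, 0.991, 0.0]
force: [-0.5, -0.2, -3.1]
gripper_width: 0.0482
gripper_force: 62.9
```

```bash
python3 leg.py
```

```text
[0.4922 0.1093 0.1369] [-0.2  0.6 -2.4]
22 324 [46, 41, 44, 47, 96, 96, 13, 24, 15, 15, 18, 13]
24 328 [44, 90, 88, 88, 89, 95, 98, 7, 17, 17, 22, 17]
26 331 [45, 92, 90, 89, 87, 91, 99, 93, 20, 20, 15, 9]
28 335 [44, 75, 88, 75, 76, 74, 73, 48, 103, 14, 18, 10]
30 339 [43, 63, 61, 49, 44, 45, 46, 47, 46, 55, 12, 18]
32 343 [46, 52, 69, 77, 65, 45, 46, 45, 44, 44, 82, 35]
34 346 [43, 96, 76, 76, 39, 55, 82, 49, 46, 44, 82, 65]
36 350 [46, 76, 86, 80, 52, 90, 89, 88, 46, 48, 82, 65]
38 353 [46, 74, 79, 80, 84, 94, 90, 90, 74, 70, 81, 76]
40 357 [44, 64, 78, 78, 92, 95, 97, 90, 91, 88, 81, 81]
42 361 [46, 52, 79, 80, 95, 93, 93, 92, 91, 88, 81, 84]
44 364 [45, 87, 79, 78, 93, 93, 91, 91, 88, 81, 81, 83]
46 368 [43, 71, 84, 88, 93, 95, 93, 91, 89, 78, 79, 85]
48 371 [68, 75, 84, 80, 91, 93, 93, 89, 87, 84, 85, 83]
50 374 [97, 63, 82, 84, 83, 83, 86, 82, 84, 86, 83, 88]
52 378 [92, 43, 75, 80, 87, 89, 93, 98, 91, 82, 86, 86]
54 381 [22, 23, 22, 24, 22, 23, 24, 18, 53, 82, 88, 81]
56 385 [24, 24, 20, 20, 22, 22, 23, 18, 23, 20, 21, 18]
58 388 [28, 26, 19, 27, 22, 25, 20, 23, 22, 19, 26, 26]
```

The shackle is still open. I go the last 14 mm.

Call:
play_rows(
  increments=[
    [[5,-1.4,0,0,0,0,40],[5,-1.4,0,0,0,0,40],[3.5,-1,0,0,0,0,40],[0,0,0,0,0,0,40]],
  ],
)

```text
clock: 17.85
position: [0.506, 0.1054, 0.137]
ee_rot: [0.0, 0.136, 0.991, -0.0]
force: [-1.0, -0.2, -3.3]
gripper_width: 0.0477
gripper_force: 62.9
```

```bash
python3 leg.py; python3 - <<'E'
from h import *
im,m,E=snap("wrist"); cv2.imwrite("pics/w7.png",cv2.resize(im[200:400,190:450,::-1],None,fx=3,fy=3,interpolation=2))
E
```

```text
[0.5056 0.1055 0.1369] [-0.5 -0.2 -2.8]
22 324 [45, 54, 81, 81, 96, 83, 10, 24, 14, 16, 16, 16]
24 328 [48, 92, 80, 78, 46, 94, 98, 9, 16, 13, 23, 13]
26 332 [43, 77, 79, 79, 81, 83, 92, 92, 12, 14, 18, 10]
28 335 [45, 64, 80, 81, 89, 85, 88, 63, 100, 15, 18, 16]
30 339 [44, 60, 79, 79, 88, 89, 88, 86, 88, 29, 15, 15]
32 343 [45, 47, 80, 78, 90, 91, 88, 84, 88, 82, 84, 49]
34 346 [43, 89, 82, 79, 88, 66, 84, 78, 85, 82, 85, 83]
36 350 [76, 72, 84, 84, 84, 84, 85, 82, 84, 83, 85, 88]
38 354 [97, 62, 86, 89, 93, 91, 93, 92, 91, 85, 84, 85]
40 357 [98, 46, 86, 83, 55, 52, 54, 54, 87, 86, 85, 87]
42 361 [97, 30, 83, 90, 91, 93, 92, 91, 90, 88, 86, 86]
44 364 [97, 87, 84, 88, 93, 94, 92, 90, 89, 87, 84, 86]
46 368 [99, 68, 85, 89, 92, 92, 92, 90, 89, 87, 84, 84]
48 371 [96, 61, 81, 88, 92, 92, 92, 90, 91, 87, 85, 87]
50 375 [96, 47, 82, 89, 92, 91, 91, 89, 90, 86, 83, 88]
52 378 [90, 30, 75, 80, 85, 84, 87, 90, 88, 85, 84, 87]
54 381 [22, 21, 22, 24, 21, 22, 24, 16, 56, 81, 88, 98]
56 385 [21, 21, 18, 21, 23, 23, 27, 27, 21, 22, 21, 18]
58 388 [25, 23, 23, 25, 18, 18, 24, 24, 22, 18, 23, 23]
```

View pics/w7.png

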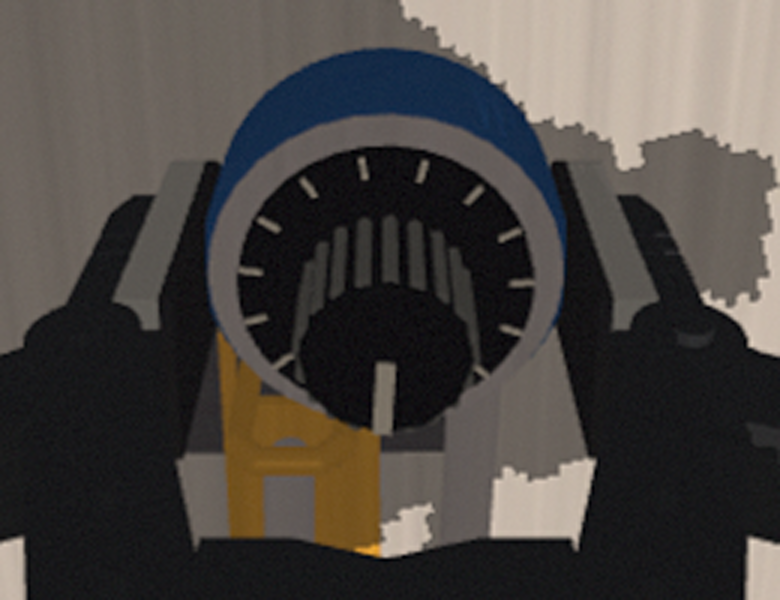

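The hoop's top bar is at crop row ~460 and the leg tip at about row 441. I'll compute the actual gap between them.

```bash
python3 - <<'E'
from h import *
im,m,E=snap("wrist"); s=telemetry.observe(); c=s["position"][:2]
a=-.272; X=np.array([np.cos(a),np.sin(a)]); Y=np.array([-X[1],X[0]])
def f(u,v,z):
    d=toz([190+u/3,200+v/3],m,E,z)[:2]-c; return (np.array([d@X,d@Y])*1e3).round(1)
for n,u,v,z in(("hoop top bar",290,460,.154),("hoop bar upper edge",290,448,.154),("lower edge",290,472,.154),("tip",290,440,.1475),("tip",290,440,.149),("post L",235,400,.142),("post R",335,430,.142),("knob top",385,360,.1745)): print(n,f(u,v,z))
E
```

```text
hoop top bar [ 33.  -13.9]
hoop bar upper edge [ 30.9 -13.9]
lower edge [ 35.2 -14. ]
tip [ 35.1 -14.5]
tip [ 33.8 -14.4]
post L [ 32.3 -23.5]
post R [38. -8.]
knob top [ 0.2 -0.1]
```

The hoop spans x = 31–35 mm and y ≈ -14 mm, with the leg tip at about 39 mm and the case edge at about 21–25 mm. So the staple is in the gap. I advance 1.5 mm to centre it, then lift straight and slowly.

Call:
play_rows(
  increments=[
    [[1.5,-0.4,0,0,0,0,40],[0,0,2,0,0,0,40],[0,0,3,0,0,0,40],[0,0,3,0,0,0,40],[0,0,0,0,0,0,40]],
  ],
)

```text
clock: 18.5
position: [0.5071, 0.1053, 0.1456]
ee_rot: [0.0, 0.135, 0.991, 0.0]
force: [0.8, -0.1, -3.3]
gripper_width: 0.0481
gripper_force: 62.9
```

Call:
play_rows(
  increments=[
    [[0,0,4,0,0,0,40],[0,0,4,0,0,0,40],[0,0,4,0,0,0,40],[0,0,0,0,0,0,40]],
  ],
)

```text
clock: 18.9
position: [0.5072, 0.1053, 0.1577]
ee_rot: [0.001, 0.136, 0.991, 0.0]
force: [0.1, 0.7, -2.8]
gripper_width: 0.0479
gripper_force: 62.9
```

It is off the staple with only its weight on the wrist. I raise it.

Call:
play_rows(
  increments=[
    [[0,0,20,0,0,0,40],[0,0,30,0,0,0,40],[0,0,30,0,0,0,40],[0,0,30,0,0,0,40],[0,0,30,0,0,0,40]],
  ],
)

```text
clock: 19.4
position: [0.5065, 0.1051, 0.2982]
ee_rot: [-0.0, 0.136, 0.991, -0.0]
force: [1.3, 0.5, -3.5]
gripper_width: 0.0479
gripper_force: 62.9
```

Call:
play_rows(
  increments=[
    [[0,0,10,0,0,0,40],[0,0,0,0,0,0,40],[0,0,0,0,0,0,40],[0,0,0,0,0,0,40],[0,0,0,0,0,0,40]],
  ],
)

```text
clock: 19.9
position: [0.5063, 0.1051, 0.3056]
ee_rot: [-0.001, 0.135, 0.991, -0.001]
force: [0.0, -0.2, -3.2]
gripper_width: 0.048
gripper_force: 63.0
```

```bash
python3 leg.py | head -12; python3 - <<'E'
from h import *
for c in("scene","top","wrist"):
    im,m,E=snap(c); find(c,["lid_edge","staple","ledge_jar","ledge_dropper"],m,E)
    for q in("knob","crown"): print(c,q,[(a,toz(p,m,E,.315 if q=="knob" else .293).round(3)) for a,p in lm(q,c)])
print(telemetry.observe())
E
```

```text
[0.5064 0.1052 0.3059] [ 0.  -0.6 -3.7]
22 326 [26, 170, 27, 26, 128, 87, 40, 38, 13, 8, 13, 11]
24 329 [167, 167, 26, 26, 27, 100, 89, 35, 14, 13, 15, 12]
26 333 [169, 27, 26, 169, 28, 27, 26, 84, 33, 15, 19, 13]
28 337 [27, 171, 171, 171, 28, 28, 26, 28, 134, 19, 15, 15]
30 341 [26, 26, 27, 26, 170, 172, 171, 170, 27, 28, 99, 12]
32 344 [171, 27, 27, 28, 27, 28, 27, 28, 26, 27, 28, 27]
34 348 [28, 27, 27, 26, 28, 77, 79, 88, 27, 26, 26, 27]
36 352 [27, 27, 26, 172, 123, 86, 82, 82, 27, 26, 169, 28]
38 355 [27, 27, 175, 27, 94, 86, 86, 82, 27, 28, 27, 26]
40 359 [168, 168, 168, 26, 92, 87, 85, 83, 29, 27, 168, 28]
42 362 [26, 26, 171, 26, 83, 86, 85, 83, 26, 26, 26, 26]
scene lid_edge 0.97 [351.8 216.9] [0.5985 0.0665 0.147 ]
scene staple 0.55 [361.6 194. ] [0.5246 0.0817 0.142 ]
scene ledge_jar 0.56 [419.8 206. ] [0.5248 0.2347 0.13  ]
scene ledge_jar 0.28 [363.8 176.5] [0.4609 0.0803 0.13  ]
scene ledge_dropper 0.77 [311.6 180.2] [ 0.4995 -0.0564  0.13  ]
scene ledge_dropper 0.17 [384.1 145.8] [0.3447 0.1239 0.13  ]
scene knob [(0.49, array([0.485, 0.108, 0.315]))]
scene crown [(0
[... 600 characters left out ...]
1 ,  0.28015071,  0.09616886,  1.64950348, -0.02833117,
        1.21339531,  1.07860089]), 'qvel': array([ 0.00110444,  0.00099862,  0.00075744, -0.00134055,  0.00079414,
       -0.00063949,  0.00048749]), 'joint_torque': array([ 2.79752048e-04, -4.85402226e+01,  1.35209084e+00, -2.71112484e+01,
        2.93768488e-02, -2.75891478e-02, -1.28339340e-05]), 'position': array([0.50678871, 0.10524019, 0.30695784]), 'ee_rot': array([-4.30605479e-05,  1.35482556e-01,  9.90779731e-01, -2.31664192e-05]), 'force': array([-8.61843260e-01,  1.96473337e-03, -3.42736387e+00]), 'torque': array([-0.00844541,  0.00398611, -0.0115717 ]), 'gripper_force': 62.9991352558136, 'gripper_width': 0.04797447035996917}
```

The lock is held open about 17 cm above the ledge, and the jar, bottle, lid and staple have not moved. I'm handing it in.

```bash
python3 -c "
from station import workorder
print(workorder.job_done())"
```

```text
the job is handed in; nothing more can be done
None
```

The lid is pressed home, the dial is turned to the mark, and the padlock is off the staple, held open, dial up, about 17 cm above the ledge; the job was handed in at about 21 s, and no verdict came back.

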